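Shut the draught shield and tare the balance

TASK

The balance on the perfumer's desk has a vial on its pan, but the glass lid and the right-hand glass door of its draught shield have been left open. Push both fully shut with the fingertips, then press the wide tare key down and let it come up again. Leave the small on/off key, the vial on the pan and the bottles around the balance as they are.

Things in the scene. Friction and masses are not known exactly. Their poses are not given: they have to be found in the camera images.
- balance: White precision balance, fixed: 355 mm deep (x), 200 mm wide (y). Origin on the desk, 170 mm behind its front edge; x points from front (key panel) to back, y to its left. The glass draught shield covers x = -45 to 137, y = -99 to 99 mm; side guides on top of it run to x = 185 mm, upper face at z = 179 mm. The key panel in front of it rises 10 degrees towards the back.
- lid_lip (a point): Middle of the top edge of the lid's black lip: an upright bar 100 mm wide (balance y), 10 mm thick (balance x), 18 mm tall, near the front end of the glass lid, whose upper face is 184 mm above the desk. The glass reaches 10 mm in front of this point and 170 mm behind it. Moves with the lid.
- lid (a joint): Travel of the glass lid, m: 0 = fully shut (at its front stop), up to 0.09 = pushed back open along the balance's x. Slides with about 1.2 N of friction and stays where it is left; to shut it the lip is pushed from behind towards the balance's front.
- right_door_grip (a point): Middle of the top edge, at the outer face, of the black grip on the right-hand (balance -y) glass door: an upright bar 10 mm thick (balance x), standing 24 mm out from the glass, reaching 46 mm down from this point (163 mm above the desk). The guide above leaves its outer 22 mm free from above. Moves with the door.
- right_door (a joint): Travel of the right-hand glass door, m: 0 = fully shut (at its front stop), up to 0.09 = pushed back open along the balance's x. About 1.2 N of friction, stays where it is left; to shut it the grip is pushed from behind towards the balance's front.
- left_door (a joint): Travel of the same door on the left (balance +y) side, m: 0 = shut. It starts shut and is to stay shut.
- tare_key_top (a point): Centre of the top face of the wide grey tare key, on the key panel right of the display: 40 mm wide (balance y), 20 mm deep (balance x), its top 6 mm proud of the panel.
- tare_key (a joint): Tare key travel, m: 0 = up, 0.004 = fully down. Springs back; about 1 N starts it and 3 N holds it fully down.
- power_key_top (a point): Centre of the top face of the small square 16 mm grey on/off key, left of the display. Not to be pressed.
- power_key (a joint): On/off key travel, m: 0 = up, 0.004 = fully down.
- pan (a point): Centre of the top face of the round steel pan, 100 mm across, inside the draught shield, 77 mm above the desk.
- vial: Loose amber dropper vial with black cap standing on the pan, 29 mm across, 75 mm tall; origin at the centre of its underside.
- dropper: Loose amber dropper bottle with black cap beside the balance, 37 mm across, 98 mm tall; origin at the centre of its underside.
- tin: Loose low aluminium jar beside the balance, 60 mm across, 52 mm tall; origin at the centre of its underside.
- flask: Loose aluminium bottle with white cap beside the balance, 42 mm across, 85 mm tall; origin at the centre of its underside.

How it is judged:
By the outcome, as a careful person would: the job done as asked, in the order asked, and still so for the second after the job is handed in, with the robot touching nothing.
It also fails if it takes over 45 s, if anything falls off the work surface, if the arm or the gripper's body presses on something with over 40 N, if the wrist force passes 120 N, or if a joint passes its speed limit or range.

ROBOT

A 6-joint arm with a two-finger parallel gripper is mounted at the origin on the work surface. World frame = base frame: x ahead of the robot, y to its left, z up, the work surface at z = 0. Lengths are in m, angles in degrees, forces in N, time in s.
With the tool pointing down it reaches from about 0.3 to 0.75 m from the base axis. Payload 8.5 kg.
Tool frame: the origin (TCP) lies midway between the tips of the shut fingers; the grasp point (between the pads) lies 19 mm behind it; z points along the fingers, y is the line along which they close (so a half turn about z gives the same grasp; the last joint's range is limited). The gripper opens to 85 mm and grips with 20 to 120 N. Pads are 22 mm wide; open, the fingers measure 114 mm over their backs; the gripper's body (76 mm by 85 mm) begins 54 mm behind the grasp point. The pads swing forward as they close: fully open they stand 13 mm farther back than shut.
Start: joints at [-85.502, 21.807, 74.336, -0, 83.858, -12.336], TCP at [0.159, -0.526, 0.231] pointing down, gripper open.
Joint ranges: [-178.18, 178.18], [-50.72, 133.34], [12.68, 142.11], [-81.47, 261.47], [9.98, 163.14], [-165.26, 165.26]. Speed limits (degrees/s): [136.94, 136.94, 180, 180, 180, 180].

INTERFACE

Orientations are given as a 3x3 rotation matrix whose columns are the frame's x, y, z axes.
In Python, from rig import observe, optics, order, spotter gives the robot as it stands.
- The arm moves only by the tool move_arm, never from a script. Its argument "series" is text: rows parted by semicolons, each of 5 numbers parted by spaces: the shift along the tool's x, y, z in cm, then the turn about the tool's z in degrees, then the opening, from -1 (shut) to 1 (fully open). A call has 1 to 8 rows; each row is the pose to reach, as a shift and turn from the pose commanded when the call began, along the tool's axes at that moment; what a row does not reach only later rows make up. A row lasts 1/8 s, in which the tool goes at most 62.5 mm and 10.7 degrees, less where a joint would pass 70% of its speed; a pose out of reach is approached as far as the arm can. A call with a gripper value outside its range is refused whole. The fingers move at their own pace and stop on an object; "force" is the grip in N (left out, the last holds). Time passes only in rows, so rows that repeat a pose let the fingers close. It gives the time, the measured TCP pose, the force, the opening and the grip force at its end, in the units of the state.
- observe(): the state, without advancing time (a new reading comes with each control period).
- optics.get_image(name): name is "scene" or "side" or "wrist"; returns a dict with "pixels" (480x640x3 uint8, blue, green, red), "camera_matrix" (3x3 intrinsics, pixels), "rvec" (rotation vector, rad) and "tvec" (3), from world to camera coordinates, as OpenCV has them. Camera axes: x right, y down, z forward; pixel columns grow to the right and rows downward; lengths in m; the calibration is good to about 2 mm. A picture is of the moment at which its call begins. There is no depth.
- order.close_job(): hands the job in; it is judged then, once.
Trained networks look in the newest picture that a camera, given by its name, has taken for a name from the list of things; names that differ only in an ending like _2 or _b are one class to them, and where a whole thing is asked for, a point or a joint stands for the part that bears it (a point fixed in the world has none). Each returns a list of dicts, best first, with "score" (0 to 1); they miss things now and then, are a little off and sometimes report something else, mostly with a low value. They report only what shows in the picture. A call takes as long as a camera call.
- spotter.find_in(thing, camera): "point" ([x, y, z] in m, in world coordinates, good to about 4 mm: the middle of the surface that is visible of it).
- spotter.cut_out(thing, camera): "pixels" (480x640 bool, what is visible of it).
- spotter.mark_of(thing, camera): "point" ([x, y, z] in m, in world coordinates, good to about 4 mm: a listed point, or the origin of a listed thing).
The state is a dict: "time_s": time; "q": joint angles; "qvel": joint speeds; "joint_efforts": joint torques, N m; "position": TCP position; "tool_rot": TCP orientation; "ft_force": force on the tool from outside, world axes, zero at the start; "wrist_torque": the same for the moment, N m; "grip_width": finger opening in m; "gripper_force": force on a finger pad.
Only numpy, scipy, OpenCV 4.12 (cv2) and the standard library are available. Lean on these libraries where they do the work, as an engineer would, in place of code of your own. Each camera call takes 0.05 s, during which the arm holds its last target. There are 200 camera calls.

## Working session

There is one attempt and no reset: what is moved stays moved. The work goes in short steps, Python scripts to look and compute and a tool call to move; the robot and the scene stay as the last step left them, time stands still between calls to the robot, and variables do not carry over. Pictures are saved under pics/ and viewed, at most 10 in all, crops included, and the job is handed in when it is done.

Besides the shell and the picture viewer there is one more tool, called after "Emit:" as a command line: name --argument value ..., lists and objects as JSON in quotes. move_arm: Moves the arm, as the interface text tells. Its arguments: {"type":"object","properties":{"series":{"type":"string"},"force":{"type":"number"}},"required":["series"]}

```bash
mkdir -p pics; cat > h.py <<'E'
import numpy as np,cv2
from rig import observe,optics,order,spotter
def marks(names,cams=("scene","side")):
    for n in names:
        for c in cams:
            r=spotter.mark_of(n,c)
            print(n,c,[(np.round(d["point"],4).tolist(),round(d["score"],2)) for d in r[:2]])
def save(c,f):
    im=optics.get_image(c); cv2.imwrite("pics/"+f,im["pixels"]); return im
E
python3 - <<'E'
from h import *
for c in("scene","side"): save(c,c+"0.png")
s=observe();print(s["time_s"],s["position"],s["tool_rot"])
marks(["balance","lid_lip","right_door_grip","tare_key_top","power_key_top","pan","vial","dropper","tin","flask"])
E
```

```text
0.1 [ 0.15924684 -0.52617885  0.23076616] [[ 9.57161478e-01  2.89554642e-01 -1.20114749e-04]
 [ 2.89554542e-01 -9.57160596e-01  1.32663438e-03]
 [ 2.69164039e-04 -1.30458310e-03 -9.99999113e-01]]
balance scene []
balance side [([0.5959, 0.064, -0.0031], 0.87)]
lid_lip scene [([0.6232, 0.0675, 0.2056], 0.56)]
lid_lip side [([0.6295, 0.0632, 0.2041], 0.67)]
right_door_grip scene [([0.6333, -0.0616, 0.1638], 0.79)]
right_door_grip side [([0.4663, 0.0022, 0.0551], 0.69), ([0.4482, -0.1231, -0.0007], 0.58)]
tare_key_top scene []
tare_key_top side [([0.4655, 0.0033, 0.0556], 0.78)]
power_key_top scene []
power_key_top side [([0.4719, 0.1402, 0.059], 0.6)]
pan scene []
pan side [([0.6364, 0.0571, 0.0776], 0.88)]
vial scene []
vial side [([0.6537, 0.0661, 0.0757], 0.91)]
dropper scene [([0.6652, 0.2726, -0.0013], 0.7)]
dropper side [([0.6699, 0.2733, -0.0016], 0.96)]
tin scene [([0.6194, -0.135, 0.0011], 0.91)]
tin side [([0.6211, -0.1345, -0.0009], 0.63)]
flask scene [([0.4491, -0.1221, 0.0012], 0.62)]
flask side [([0.4492, -0.123, 0.0024], 0.88)]
```

View pics/scene0.png

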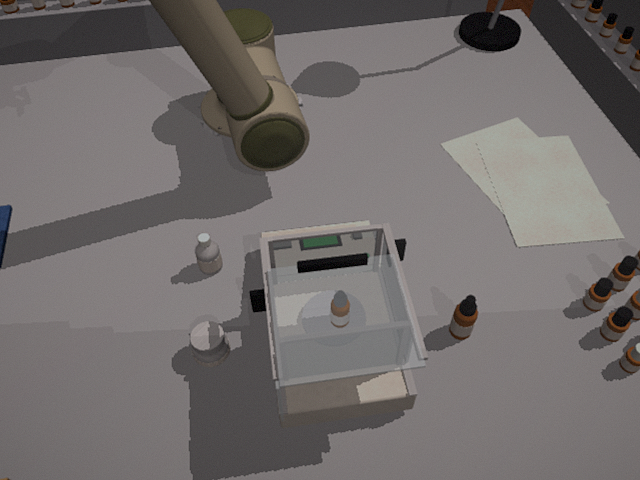

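View pics/side0.png

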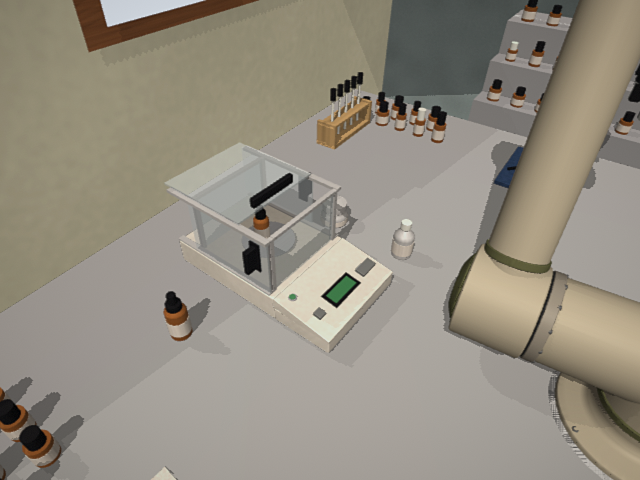

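The scene picture shows the lip at (332,263), the right grip at (258,300) and the tin at (208,340). In the side picture the tare key is at (366,267) and the on/off key at (320,314). The networks' side view confuses the door grip with the tare key, so I'll go closer with the wrist camera.

Emit:
move_arm --series "6 0 -6 0 -1;10 -6 -12 0 -1;14 -11 -14 0 -1;18 -15.5 -14 0 -1;22 -20 -14 0 -1;26 -24.5 -14 0 -1;30 -29 -14 0 -1;34 -33 -14 0 -1" --force 40

```text
time_s: 2.1
position: [0.3752, -0.1384, 0.3715]
tool_rot: [[0.957, 0.289, 0.001], [0.289, -0.957, -0.001], [0.001, 0.001, -1.0]]
ft_force: [0.1, -0.0, -0.2]
grip_width: 0.0001
gripper_force: 0.0
```

Emit:
move_arm --series "3.5 -3 0 7 -1;7 -6 0 14 -1;10.5 -9 0 21 -1;12 -10 0 21 -1;12 -10 0 21 -1"

```text
time_s: 2.72
position: [0.461, -0.0091, 0.3709]
tool_rot: [[0.998, -0.071, -0.0], [-0.071, -0.998, 0.0], [-0.0, -0.0, -1.0]]
ft_force: [-0.4, -0.2, -0.2]
grip_width: -0.0004
gripper_force: 0.0
```

```bash
python3 - <<'E'
from h import *
save("wrist","w1.png")
s=observe();print(s["time_s"],s["position"],s["tool_rot"],s["ft_force"],s["grip_width"])
marks(["balance","lid_lip","right_door_grip","tare_key_top","power_key_top","pan","vial"],("scene","side","wrist"))
E
```

```text
2.775 [ 0.46068369 -0.00983148  0.37098802] [[ 9.97425731e-01 -7.17059729e-02 -4.04857155e-04]
 [-7.17060285e-02 -9.97425802e-01 -1.24320199e-04]
 [-3.94900472e-04  1.53030864e-04 -9.99999910e-01]] [-0.14546284  0.48350855  0.54056585] 0.0001403116695805721
balance scene []
balance side [([0.5959, 0.064, -0.0031], 0.87)]
balance wrist [([0.6001, 0.064, 0.003], 0.63)]
lid_lip scene [([0.6232, 0.0675, 0.2056], 0.56)]
lid_lip side [([0.6295, 0.0632, 0.2041], 0.67)]
lid_lip wrist []
right_door_grip scene [([0.6333, -0.0616, 0.1638], 0.79)]
right_door_grip side [([0.4663, 0.0022, 0.0551], 0.69), ([0.4482, -0.1231, -0.0007], 0.58)]
right_door_grip wrist []
tare_key_top scene []
tare_key_top side [([0.4655, 0.0033, 0.0556], 0.78)]
tare_key_top wrist [([0.4659, 0.0032, 0.0544], 0.91)]
power_key_top scene []
power_key_top side [([0.4719, 0.1402, 0.059], 0.6)]
power_key_top wrist []
pan scene []
pan side [([0.6364, 0.0571, 0.0776], 0.88)]
pan wrist []
vial scene []
vial side [([0.6537, 0.0661, 0.0757], 0.91)]
vial wrist []
```

View pics/w1.png

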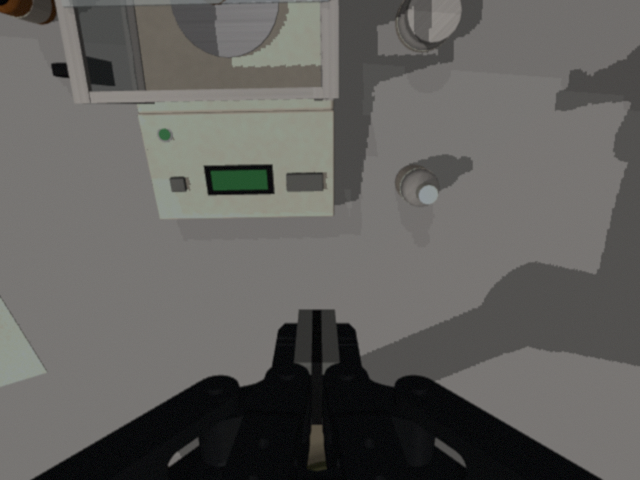

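The wrist picture shows the tare key at (305,181), the on/off key at (178,184) and the shield's front beam at row 100. That puts the balance yaw at about -2.8°. Next I'll line up and go behind the lip.

Emit:
move_arm --series "5 -2.2 0 -1.3 -1;10 -4.4 0 -1.3 -1;15 -6.6 2 -1.3 -1;19.8 -8.7 4 -1.3 -1;19.8 -8.7 8 -1.3 -1;19.8 -8.7 12 -1.3 -1;19.8 -8.7 13 -1.3 -1;19.8 -8.7 13 -1.3 -1"

```text
time_s: 4.82
position: [0.6647, 0.0624, 0.2419]
tool_rot: [[0.999, -0.05, 0.001], [-0.05, -0.999, -0.0], [0.001, 0.0, -1.0]]
ft_force: [-0.2, 0.4, -0.4]
grip_width: -0.0002
gripper_force: 0.0
```

```bash
python3 - <<'E'
from h import *
a=save("side","s1.png")["pixels"][100:300,140:420]
b=save("scene","c1.png")["pixels"][180:420,200:480]
cv2.imwrite("pics/m1.png",np.vstack([cv2.resize(np.hstack([cv2.resize(a,(280,200)),cv2.resize(b,(280,240))[:200]]),None,fx=1.4,fy=2)]))
s=observe();print(s["time_s"],s["position"],s["tool_rot"],s["ft_force"])
marks(["lid_lip","right_door_grip"],("scene","side","wrist"))
E
```

```text
4.925 [0.66511725 0.06240845 0.24324813] [[ 9.98738555e-01 -5.00987924e-02  3.37784978e-03]
 [-5.00981719e-02 -9.98744262e-01 -2.68111435e-04]
 [ 3.38704014e-03  9.85491285e-05 -9.99994259e-01]] [-0.67719478 -1.04302162  0.4470352 ]
lid_lip scene [([0.6241, 0.0661, 0.201], 0.72)]
lid_lip side [([0.6288, 0.0624, 0.2035], 0.85)]
lid_lip wrist []
right_door_grip scene [([0.6348, -0.062, 0.1677], 0.64)]
right_door_grip side [([0.6325, -0.0604, 0.1662], 0.94)]
right_door_grip wrist []
```

View pics/m1.png

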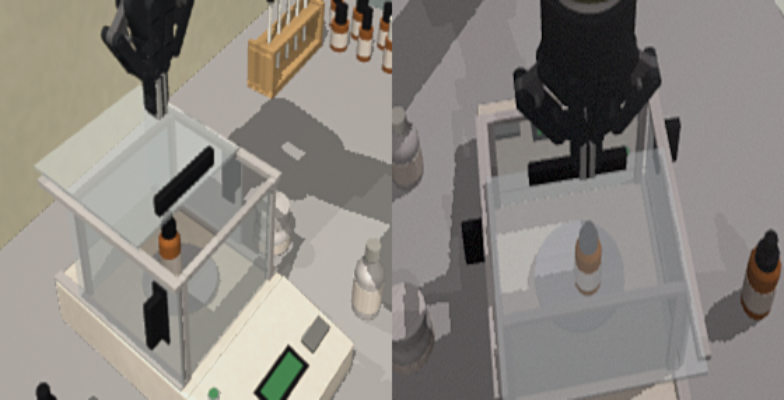

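Right panel: the fingers are behind the lip (lip at about (577,165), fingers at (587,160)). Descend, then push.

Emit:
move_arm --series "0 0 2.5 0 -1;0 0 4 0 -1;0 0 4.9 0 -1;-1 0 4.9 0 -1;-2.5 0 4.9 0 -1;-4 0 4.9 0 -1;-5.5 0 4.9 0 -1;-6.5 0 4.9 0 -1"

```text
time_s: 6.22
position: [0.5991, 0.0659, 0.1932]
tool_rot: [[0.999, -0.05, 0.002], [-0.05, -0.999, -0.0], [0.002, 0.0, -1.0]]
ft_force: [1.4, 0.3, 0.4]
grip_width: 0.0003
gripper_force: 0.7
```

```bash
python3 - <<'E'
from h import *
s=observe();print(s["time_s"],s["position"],s["ft_force"])
marks(["lid_lip"],("scene","side"))
E
```

```text
6.225 [0.59913659 0.0658648  0.19315499] [1.35079393 0.33547426 0.36179099]
lid_lip scene [([0.6241, 0.0661, 0.201], 0.72)]
lid_lip side [([0.6288, 0.0624, 0.2035], 0.85)]
```

Emit:
move_arm --series "-0.6 0 0 0 -1;-1.2 0 0 0 -1;-1.6 0 0 0 -1;-1.6 0 0 0 -1"

```text
time_s: 6.82
position: [0.5833, 0.0666, 0.192]
tool_rot: [[0.999, -0.05, -0.001], [-0.05, -0.999, 0.0], [-0.001, -0.0, -1.0]]
ft_force: [-0.1, -1.0, 0.1]
grip_width: 0.0001
gripper_force: 0.0
```

Emit:
move_arm --series "-0.3 0 0 0 -1;-0.6 0 0 0 -1;-0.6 0 0 0 -1"

```text
time_s: 7.2
position: [0.5778, 0.0668, 0.1921]
tool_rot: [[0.999, -0.05, 0.0], [-0.05, -0.999, -0.0], [0.0, 0.0, -1.0]]
ft_force: [2.8, 0.6, -1.8]
grip_width: 0.0
gripper_force: 1.3
```

```bash
python3 - <<'E'
from h import *
save("scene","c2.png");save("side","s2.png")
s=observe();print(s["time_s"],s["position"],s["ft_force"])
marks(["lid_lip"],("scene","side"))
E
```

```text
7.3 [0.57779206 0.06685041 0.19209575] [ 2.47431688  0.47175074 -0.84052666]
lid_lip scene [([0.5595, 0.0686, 0.2076], 0.79)]
lid_lip side [([0.5646, 0.065, 0.2028], 0.86)]
```

Emit:
move_arm --series "-0.2 0 0 0 -1;-0.3 0 0 0 -1;-0.3 0 0 0 -1"

```text
time_s: 7.78
position: [0.5776, 0.0668, 0.1923]
tool_rot: [[0.999, -0.05, 0.008], [-0.05, -0.999, 0.0], [0.008, -0.0, -1.0]]
ft_force: [16.9, 0.4, -7.1]
grip_width: 0.0002
gripper_force: 8.4
```

Emit:
move_arm --series "-0.2 0 0 0 -1;-0.3 0 0 0 -1;-0.3 0 0 0 -1"

```text
time_s: 8.15
position: [0.5775, 0.0668, 0.1925]
tool_rot: [[0.999, -0.051, 0.015], [-0.051, -0.999, 0.0], [0.015, -0.001, -1.0]]
ft_force: [30.5, 0.6, -13.7]
grip_width: -0.0
gripper_force: 15.2
```

The lid is at its stop: the force rose with no motion. Next, back off, lift, and go behind the right door's grip.

Emit:
move_arm --series "1.5 0 0 0 -1;3 0 -1 0 -1;3 0 -5 0 -1;6 3 -6 0 -1;9 7 -6 0 -1;10.6 11 -6 0 -1;10.6 12.5 -6 0 -1;10.6 12.5 -4 0 -1"

```text
time_s: 9.15
position: [0.6712, -0.0639, 0.2331]
tool_rot: [[0.999, -0.051, 0.002], [-0.051, -0.999, -0.001], [0.002, 0.0, -1.0]]
ft_force: [-0.0, 0.3, 0.0]
grip_width: -0.0002
gripper_force: 0.0
```

```bash
python3 - <<'E'
from h import *
a=save("side","s3.png")["pixels"][100:300,140:420]
b=save("scene","c3.png")["pixels"][200:400,160:440]
cv2.imwrite("pics/m3.png",cv2.resize(np.hstack([a,b]),None,fx=1.4,fy=2))
s=observe();print(s["time_s"],s["position"],s["tool_rot"],s["ft_force"])
marks(["lid_lip","right_door_grip"],("scene","side"))
E
```

```text
9.25 [ 0.66999982 -0.06237899  0.23015437] [[ 0.9987418  -0.04992389 -0.00473554]
 [-0.04991726 -0.99875222  0.00150809]
 [-0.00480492 -0.00126981 -0.99998765]] [-0.03519912  0.45918157 -0.81215642]
lid_lip scene [([0.5594, 0.0706, 0.2028], 0.65)]
lid_lip side [([0.5673, 0.0687, 0.2014], 0.88)]
right_door_grip scene [([0.6315, -0.059, 0.1655], 0.74)]
right_door_grip side []
```

View pics/m3.png

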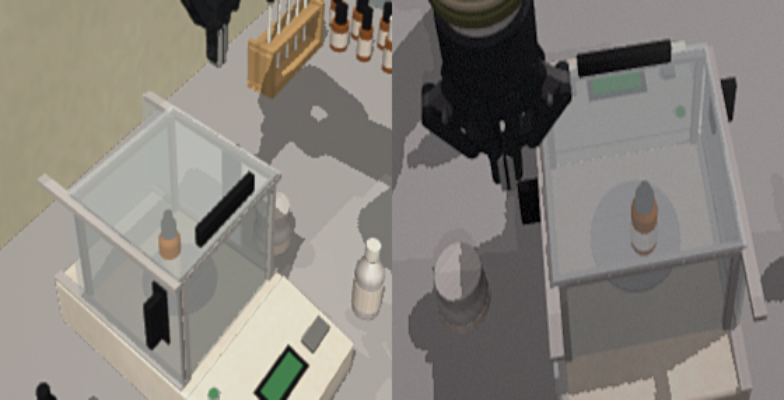

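The lid is flush with the front of the shield, with its lip at about (625,57). The fingers are behind and just outside the door grip at (530,200). Descend, then push.

Emit:
move_arm --series "0 0 3 0 -1;0 0 6 0 -1;0 0 8 0 -1;0 0 9.3 0 -1;0 0 9.3 0 -1;-1 0 9.3 0 -1;-2 0 9.3 0 -1;-3 0 9.3 0 -1"

```text
time_s: 10.45
position: [0.6409, -0.0615, 0.1399]
tool_rot: [[0.999, -0.05, 0.002], [-0.05, -0.999, -0.0], [0.002, 0.0, -1.0]]
ft_force: [1.8, -0.3, 0.3]
grip_width: -0.0002
gripper_force: 0.7
```

Emit:
move_arm --series "-0.8 0 0 0 -1;-1.6 0 0 0 -1;-2.2 0 0 0 -1;-2.2 0 0 0 -1"

```text
time_s: 10.95
position: [0.6188, -0.0604, 0.1391]
tool_rot: [[0.999, -0.05, -0.001], [-0.05, -0.999, 0.0], [-0.001, -0.0, -1.0]]
ft_force: [0.5, -0.1, -0.2]
grip_width: -0.0001
gripper_force: 0.0
```

```bash
python3 - <<'E'
from h import *
a=save("side","s4.png")["pixels"][100:300,140:420]
b=save("scene","c4.png")["pixels"][200:400,160:440]
cv2.imwrite("pics/m4.png",cv2.resize(np.hstack([a,b]),None,fx=1.4,fy=2))
marks(["right_door_grip"],("scene","side"))
E
```

```text
right_door_grip scene [([0.6039, -0.0593, 0.1655], 0.73)]
right_door_grip side [([0.466, 0.004, 0.0545], 0.37)]
```

View pics/m4.png

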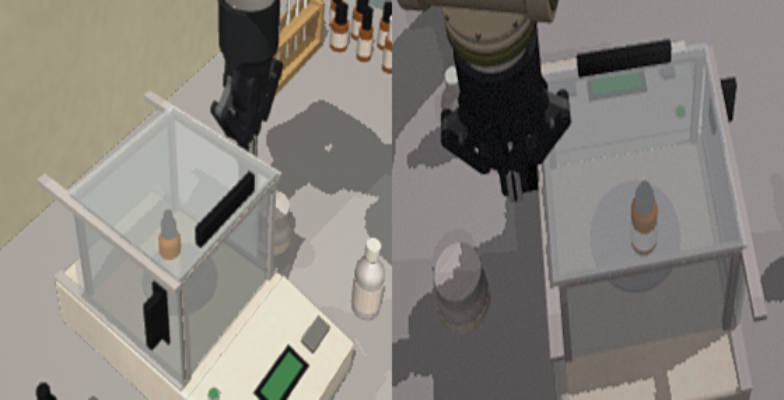

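The door is moving with the fingers, which are pushing its grip. Continue.

Emit:
move_arm --series "-0.6 0 0 0 -1;-1.2 0 0 0 -1;-1.2 0 0 0 -1"

```text
time_s: 11.52
position: [0.6068, -0.0597, 0.1392]
tool_rot: [[0.999, -0.05, -0.001], [-0.05, -0.999, 0.0], [-0.001, -0.0, -1.0]]
ft_force: [-0.4, 0.1, -0.4]
grip_width: 0.0001
gripper_force: 0.0
```

Emit:
move_arm --series "-0.5 0 0 0 -1;-0.8 0 0 0 -1;-0.8 0 0 0 -1"

```text
time_s: 11.9
position: [0.5991, -0.0593, 0.1392]
tool_rot: [[0.999, -0.05, -0.0], [-0.05, -0.999, 0.0], [-0.0, -0.0, -1.0]]
ft_force: [0.8, 0.0, 0.7]
grip_width: 0.0002
gripper_force: 0.0
```

Emit:
move_arm --series "-0.3 0 0 0 -1;-0.6 0 0 0 -1;-0.6 0 0 0 -1"

```text
time_s: 12.28
position: [0.593, -0.059, 0.1391]
tool_rot: [[0.999, -0.05, -0.001], [-0.05, -0.999, 0.0], [-0.001, -0.0, -1.0]]
ft_force: [-0.2, 0.7, 0.1]
grip_width: -0.0002
gripper_force: 0.0
```

Emit:
move_arm --series "-0.4 0 0 0 -1;-0.7 0 0 0 -1;-0.7 0 0 0 -1"

```text
time_s: 12.65
position: [0.5863, -0.0587, 0.1392]
tool_rot: [[0.999, -0.05, 0.0], [-0.05, -0.999, -0.0], [0.0, 0.0, -1.0]]
ft_force: [2.0, -0.4, -0.0]
grip_width: 0.0
gripper_force: 0.7
```

Emit:
move_arm --series "-0.4 0 0 0 -1;-0.7 0 0 0 -1;-0.7 0 0 0 -1"

```text
time_s: 13.02
position: [0.5859, -0.0589, 0.1397]
tool_rot: [[0.999, -0.051, 0.017], [-0.051, -0.999, -0.001], [0.017, 0.0, -1.0]]
ft_force: [33.5, 1.2, -15.5]
grip_width: 0.0001
gripper_force: 16.7
```

```bash
python3 - <<'E'
from h import *
save("scene","c5.png");save("side","s5.png")
s=observe();print(s["time_s"],s["position"],s["ft_force"])
marks(["right_door_grip"],("scene","side"))
E
```

```text
13.125 [ 0.58588328 -0.05885032  0.13963873] [ 33.00828701   1.55780855 -15.15203385]
right_door_grip scene [([0.5721, -0.0559, 0.168], 0.56)]
right_door_grip side [([0.5698, -0.0549, 0.1677], 0.61)]
```

The door has hit its stop. Back off, lift, and go over the tare key.

Emit:
move_arm --series "1.2 0 0 0 -1;2.5 0 0 0 -1;2.5 0 -5 0 -1;2 0 -9.8 0 -1;-3 -1 -10 0 -1;-8 -3.5 -10 0 -1;-11.9 -5.6 -10 0 -1;-11.9 -5.6 -8 0 -1"

```text
time_s: 14.22
position: [0.4614, 0.0048, 0.2204]
tool_rot: [[0.999, -0.049, 0.002], [-0.049, -0.999, -0.001], [0.002, 0.001, -1.0]]
ft_force: [-0.3, -0.4, 0.9]
grip_width: 0.0
gripper_force: 0.0
```

```bash
python3 - <<'E'
from h import *
a=save("side","s6.png")["pixels"][100:300,140:420]
b=save("scene","c6.png")["pixels"][200:400,160:440]
cv2.imwrite("pics/m6.png",cv2.resize(np.hstack([a,b]),None,fx=1.4,fy=2))
s=observe();print(s["time_s"],s["position"],s["tool_rot"],s["ft_force"])
marks(["tare_key_top","right_door_grip","lid_lip","tin","vial"],("scene","side"))
E
```

```text
14.325 [0.46194442 0.00396351 0.21813751] [[ 9.98764051e-01 -4.95829514e-02 -3.44978048e-03]
 [-4.95810582e-02 -9.98769903e-01  6.32238468e-04]
 [-3.47688517e-03 -4.60413286e-04 -9.99993850e-01]] [ 0.10409602 -0.80655139  1.18916342]
tare_key_top scene []
tare_key_top side [([0.4667, 0.0025, 0.0571], 0.6)]
right_door_grip scene [([0.5722, -0.0597, 0.166], 0.86)]
right_door_grip side [([0.573, -0.0547, 0.1647], 0.43)]
lid_lip scene [([0.5592, 0.0695, 0.2034], 0.65)]
lid_lip side [([0.5667, 0.0652, 0.2022], 0.89)]
tin scene [([0.6218, -0.1392, 0.0019], 0.93)]
tin side []
vial scene [([0.5596, 0.0672, 0.2067], 0.16)]
vial side []
```

View pics/m6.png

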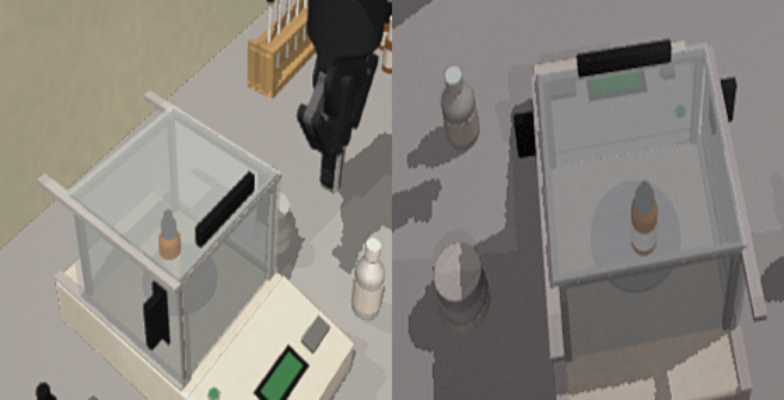

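Both grips now stand level, right at (525,135) and left at (729,98), and the lid is shut. Descend over the tare key.

Emit:
move_arm --series "0 0 5 0 -1;0 0 10 0 -1;0 0 13 0 -1;0 0 14.5 0 -1;0 0 15 0 -1;0 0 15 0 -1"

```text
time_s: 15.58
position: [0.4636, 0.0034, 0.0694]
tool_rot: [[0.999, -0.05, 0.0], [-0.05, -0.999, -0.0], [0.0, 0.0, -1.0]]
ft_force: [-0.1, 0.3, 0.1]
grip_width: 0.0002
gripper_force: 0.0
```

```bash
python3 - <<'E'
from h import *
a=save("side","s7.png")["pixels"][200:350,260:460]
b=save("wrist","w7.png")["pixels"][100:400,120:520]
cv2.imwrite("pics/m7.png",np.hstack([cv2.resize(a,(400,300)),b]))
s=observe();print(s["time_s"],s["position"],s["ft_force"])
marks(["tare_key_top"],("side","wrist"))
E
```

```text
15.675 [0.46379512 0.00341603 0.0698177 ] [-0.25572606 -0.40495812  0.1292472 ]
tare_key_top side [([0.4642, 0.0008, 0.0581], 0.45)]
tare_key_top wrist [([0.4645, 0.0006, 0.0574], 0.64)]
```

View pics/m7.png

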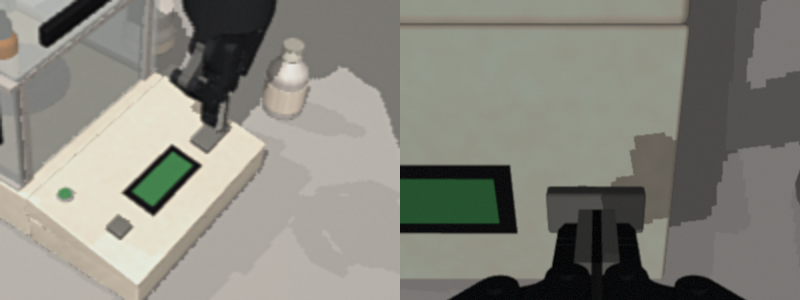

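The fingertips are right above the key, centred across it (fingers at column 596, key from 548 to 645). Press in small steps.

Emit:
move_arm --series "0 0 0.5 0 -1;0 0 1 0 -1;0 0 1 0 -1"

```text
time_s: 16.15
position: [0.4632, 0.0035, 0.0588]
tool_rot: [[0.999, -0.05, -0.001], [-0.05, -0.999, 0.0], [-0.001, -0.0, -1.0]]
ft_force: [-0.7, -1.2, 0.5]
grip_width: -0.0001
gripper_force: 0.5
```

Emit:
move_arm --series "0 0 0.1 0 -1;0 0 0.2 0 -1;0 0 0.2 0 -1"

```text
time_s: 16.52
position: [0.4635, 0.0035, 0.0572]
tool_rot: [[0.999, -0.05, 0.0], [-0.05, -0.999, -0.0], [0.0, 0.0, -1.0]]
ft_force: [-0.9, 0.4, 2.0]
grip_width: -0.0002
gripper_force: 0.9
```

Emit:
move_arm --series "0 0 0.1 0 -1;0 0 0.2 0 -1;0 0 0.2 0 -1"

```text
time_s: 16.9
position: [0.4637, 0.0035, 0.0552]
tool_rot: [[0.999, -0.05, 0.001], [-0.05, -0.999, -0.0], [0.001, 0.0, -1.0]]
ft_force: [1.8, 1.0, 2.6]
grip_width: -0.0
gripper_force: 1.3
```

Emit:
move_arm --series "0 0 0.1 0 -1;0 0 0.2 0 -1;0 0 0.2 0 -1"

```text
time_s: 17.27
position: [0.4639, 0.0034, 0.0543]
tool_rot: [[0.999, -0.05, 0.002], [-0.05, -0.999, -0.0], [0.002, 0.0, -1.0]]
ft_force: [-3.1, 1.1, 17.3]
grip_width: -0.0002
gripper_force: 8.6
```

Emit:
move_arm --series "0 0 0.1 0 -1;0 0 0.2 0 -1;0 0 0.2 0 -1"

```text
time_s: 17.65
position: [0.4641, 0.0034, 0.0536]
tool_rot: [[0.999, -0.05, 0.004], [-0.05, -0.999, -0.001], [0.004, 0.001, -1.0]]
ft_force: [-6.6, 1.8, 35.5]
grip_width: -0.0003
gripper_force: 18.1
```

The key bottomed after about 4 mm of travel. Lift off and check.

Emit:
move_arm --series "0 0 -1 0 -1;0 0 -3 0 -1;0 0 -7 0 -1;0 0 -12 0 -1;-3 0 -17 0 -1;-6 2 -18 0 -1;-10 5 -18 0 -1;-10 5 -18 0 -1"

```text
time_s: 18.65
position: [0.359, -0.0421, 0.231]
tool_rot: [[0.999, -0.053, -0.001], [-0.053, -0.999, 0.0], [-0.001, 0.0, -1.0]]
ft_force: [0.0, -0.2, -0.6]
grip_width: 0.0
gripper_force: 0.0
```

```bash
python3 - <<'E'
from h import *
a=save("side","s8.png")["pixels"][130:370,140:460]
b=save("scene","c8.png")["pixels"][200:440,160:480]
cv2.imwrite("pics/m8.png",cv2.resize(np.hstack([a,b]),(800,600)))
s=observe();print(s["time_s"],s["position"],s["ft_force"])
marks(["tare_key_top","right_door_grip","lid_lip","tin","flask","dropper","vial"],("scene","side"))
E
```

```text
18.75 [ 0.36094102 -0.04150874  0.23107312] [-0.84238635  0.16320262 -0.85617251]
tare_key_top scene []
tare_key_top side [([0.4654, 0.0042, 0.0554], 0.68)]
right_door_grip scene [([0.5724, -0.0578, 0.1653], 0.9)]
right_door_grip side [([0.5706, -0.0585, 0.1649], 0.54)]
lid_lip scene [([0.5589, 0.0704, 0.2029], 0.93), ([0.62, -0.1353, 0.003], 0.34)]
lid_lip side [([0.5615, 0.0667, 0.2027], 0.97)]
tin scene [([0.6226, -0.1366, 0.0012], 0.66)]
tin side [([0.6198, -0.1321, 0.0003], 0.51)]
flask scene [([0.4483, -0.1185, 0.0008], 0.59)]
flask side [([0.4479, -0.1239, 0.0017], 0.76)]
dropper scene [([0.665, 0.2716, -0.0049], 0.96)]
dropper side [([0.6704, 0.2735, 0.0], 0.96)]
vial scene [([0.4483, -0.1208, 0.0021], 0.26)]
vial side [([0.6232, -0.1334, 0.0015], 0.29)]
```

View pics/m8.png

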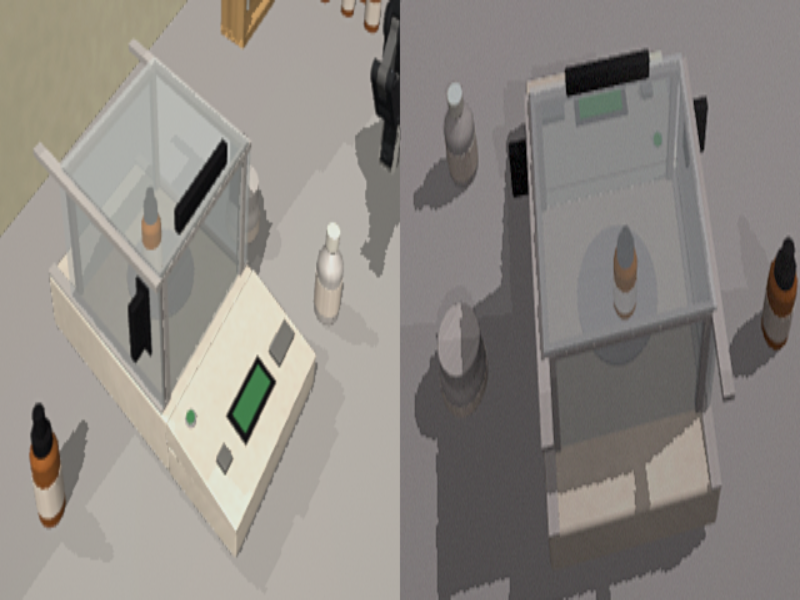

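The lid lip is at the front (607,72), and the right grip (517,167) stands level with the left (700,124). The tare key is up (282,343), the vial is on the pan, and the bottles have not moved.

```bash
python3 -c "
from rig import order
print(order.close_job())"
```

```text
the job is handed in; nothing more can be done
None
```

I pushed the lid and the right-hand door shut against their stops, then pressed the tare key fully down and let it come back up, and handed the job in at about 19 s; the final pictures show the vial and bottles where they were, and I did not touch the on/off key.

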